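# Build the bayonet sieve tower and slide its catch tray home

## Robot

A 6-joint arm with a two-finger parallel gripper is mounted at the origin on the work surface. World frame = base frame: x ahead of the robot, y to its left, z up, the work surface at z = 0. Lengths are in m, angles in degrees, forces in N, time in s.
With the tool pointing down it reaches from about 0.375 to 0.9 m from the base axis. Payload 3.1 kg.
Tool frame: the origin (TCP) lies between the finger pads; the fingertips stand 22 mm ahead of it and the grasp point (between the pads) lies 3 mm ahead of it; y points along the fingers, x is the direction in which the jaws open and shut, and the axes are right-handed (so a half turn about y gives the same grasp; the last joint's range is limited). The gripper opens to 87 mm and grips with 3 to 60 N. Pads are 19 mm wide; open, the fingers measure 117 mm over their backs; the gripper's body (75 mm by 190 mm) begins 51 mm behind the grasp point.
Start: joints at [64.028, 30.224, 82.088, -0, 67.689, -10.227], TCP at [0.17, 0.602, 0.245] pointing down, gripper open.
Joint ranges: [-176.69, 176.69], [-43.24, 126.21], [12.49, 139.97], [-82, 262], [0, 151.66], [-163.58, 163.58]. Speed limits (degrees/s): [159.86, 159.86, 180, 180, 180, 180].

## Interface

Orientations are given as a 3x3 rotation matrix whose columns are the frame's x, y, z axes.
In Python, from rig import bot, imaging, workorder gives the robot as it stands. The module is installed in compiled form; this text tells all that it offers.
- The arm moves only by the tool drive_tool, never from a script. Its argument "commands" is a list of rows, each an object of numbers: "dx", "dy", "dz": the shift along the tool's x, y, z normalised to -1 to 1, where 1 is 4 cm; "wx", "wy", "wz": the turn, a rotation vector about the tool's x, y, z normalised to -1 to 1, where 1 is pi/2 rad; "grip": the finger opening in mm, from 0 to 87. In form: [{"dx": .., "dy": .., "dz": .., "wx": .., "wy": .., "wz": .., "grip": ..}, ...]. A call has 1 to 8 rows; each row shifts and turns the commanded pose from where the row before left it, along the tool's axes as they then stand; what a row does not reach is not made up. A row lasts 1/8 s, in which the tool goes at most 62.5 mm and 10.7 degrees, less where a joint would pass 70% of its speed; a pose out of reach is approached as far as the arm can. A call with a number of a shift or a turn outside -1 to 1 is refused whole. A call with a gripper value outside its range is refused whole. The fingers move at their own pace and stop on an object; the grip force is fixed at half the most. Time passes only in rows, so rows that do not move let the fingers close. It gives the time, the measured TCP pose, the force and the opening at its end, in the units of the state.
- bot.read_state(): the state, without advancing time (a new reading comes with each control period).
- imaging.capture(name): name is "scene" or "side" or "wrist"; returns (picture, depth): 384x512x3 uint8, red, green, blue; 384x512 float32, m along the optical axis (not along the pixel's ray), 0 where there is no reading.
- imaging.get_calibration(name): a dict with "mtx" (3x3 intrinsics, pixels), "world_to_cam" (4x4, takes a point from world to camera coordinates). Camera axes: x right, y down, z forward; pixel columns grow to the right and rows downward; lengths in m; the calibration is good to about 2 mm. A picture is of the moment at which its call begins: read the wrist's pose just before it. get_calibration takes no time and is no camera call; for the wrist camera it gives the pose at the moment of the call.
- workorder.hand_in(): hands the job in, once; it reports no verdict.
The state is a dict: "time_s": time; "joint_positions": joint angles; "qvel": joint speeds; "tau": joint torques, N m; "position": TCP position; "tcp_rot": TCP orientation; "force": force on the tool from outside, world axes, zero at the start; "moment": the same for the moment, N m; "opening": opening from 0.0 (shut) to 1.0 (fully open).
Only numpy, scipy, OpenCV 4.12 (cv2) and the standard library are available. Lean on these libraries where they do the work, as an engineer would, in place of code of your own. Each camera call takes 0.05 s, during which the arm holds its last target. There are 200 camera calls.

## Task

Get the gypsum sieve stand ready for use: drop the blue fine section into the stand's collar and the yellow coarse section into the blue one, each turned clockwise until its bayonet is fully locked at the stop. Also push the white catch tray along its track under the stand until it is home against the red stop, and leave everything else on the bench (also the red spare section) where it is.

Things in the scene. Friction and masses are not known exactly. Their poses are not given: they have to be found in the camera images.
- stand: fixed sieve stand; origin on the bench below its collar's axis, z up. Blue gantry plate 124 (x) by 90 (y) mm, 36 to 44 mm up, centred on the origin, on side walls; aluminium collar on it, 59 mm wide, top 57 mm up. Under it runs a tray track along y: floor 4 mm thick, 124 mm wide, y -271 to +51; fences 12 mm high above it, inner faces at x +-38, y -265 to +35; red stop face at y +35
- stand_seat (a point): where the origin of a section fully seated in the stand's collar comes to lie: on the axis, 45 mm above the bench. Every collar: bore 38 mm, lip 5 mm thick (its top 12 mm above this point) with two notches 16 mm wide, i.e. 4 mm play beside a lug and 3.5 mm round the spigot. The section's shoulder rests on the lip; locked lugs have 1.5 mm play under it. Turning takes little force
- tray_home (a point): where the tray's origin lies when it is home against the stop: on the track's floor, 4 mm above the bench, under the collar's axis
- tray: white open tray 70 by 70 mm, 22 mm high, 150 g, origin at the centre of its underside, axes parallel to the stand's (3 mm play to each fence). It starts on the track at the stand's -y and slides to +y under the gantry (10 mm headroom). At its -y an orange tongue 18 mm wide, 8 mm high, ends in the push tab, which stays outside the gantry. Sliding takes about 1 N
- tray_tab (a point): centre of the outer (-y) face of the tray's upright orange push tab: 115 mm from the tray's origin, 14 mm above its underside; tab 34 mm wide, 6 mm thick, 28 mm high
- fine: BLUE fine sieve section, 61 mm tall, 160 g, origin at the centre of its underside, z up. Steel spigot 31 mm wide, 12 mm long, with two steel lugs at +y and -y (8 mm wide, out to 23.5 mm from the axis, 1.5 to 5.5 mm up); smooth round body 59 mm wide from 12 to 48 mm up, to grip (36 mm up keeps fingers off the part below); collar like the stand's, 59 mm wide, from 48 to 61 mm
- fine_tab (a point): outer end of the blue section's black turning tab: along its +x, 49 mm from the axis; the tab is 8 mm wide, 36 to 46 mm above the underside. The section may be turned by tab or body
- fine_seat (a point): where the origin of a section seated in the blue one comes to lie: on its axis, 49 mm above its underside. In any collar, a section drops in with its x axis 75 deg (1.31 rad) counter-clockwise (from above) of the x axis of the part below, or 180 deg from that; turned 75 deg clockwise it meets a hard stop, locked, with the two x axes parallel or opposed
- coarse: YELLOW coarse sieve section, same shape, size, mass and axes as the blue one
- coarse_tab (a point): outer end of the yellow section's black turning tab, along its +x, 49 mm from the axis, 41 mm above the underside
- spare: RED spare section of the same shape. Bystander, not to be moved.
- jar: closed jar, 56 mm wide, 70 mm tall, origin at the centre of its underside. Bystander, not to be moved.
- bottle: upright bottle, 60 mm wide, 190 mm tall, origin at the centre of its underside. Bystander, not to be moved.
- trough: steel plasterer's trough, about 100 mm (x) by 300 mm (y), 75 mm tall, origin at the centre of its underside. Bystander, not to be moved.
- knife: putty knife with a red handle, lying flat along its x axis, 200 mm long, under 30 mm tall. Bystander, not to be moved.
- block: grey sanding block 110 mm (x) by 60 mm (y), 40 mm tall, origin at the centre of its underside. Bystander, not to be moved.
- pencil: yellow pencil lying along its x axis, 8 mm thick, 150 mm long. Bystander, not to be moved.
There are look-alikes about, which are no part of the job. There is more than one size of the fine; the one meant has the size given above.

How it is judged (in metres and radians):
At the end, for the whole second after the job is handed in: Blue section in the stand's collar and yellow section in the blue one, each on axis within 4.5 mm, seated within 3 mm of full depth, upright, turned to within 0.17 rad (10 degrees) of the locked stop; tray flat on its track within 7 mm of home under the collar; all released and at rest (horizontal distance between fine and stand_seat below 0.0045 m and z of fine in the frame of stand_seat between -0.003 and 0.003 m and angle between the x axis of fine and the x axis of stand, either way round below 0.17 rad and angle between each of fine, coarse's own z axis and vertical below 0.06 rad and linear speed of each of fine, coarse, tray below 0.02 m/s and horizontal distance between coarse and fine_seat below 0.0045 m and z of coarse in the frame of fine_seat between -0.003 and 0.003 m and angle between the x axis of coarse and the x axis of fine, either way round below 0.17 rad and horizontal distance between tray and tray_home below 0.007 m and height (world z) of tray below 0.008 m); the robot touches nothing.
It fails at once if a bystander is moved more than 30 mm (distance of any of spare, jar, bottle, trough, knife, block, pencil from where it was at the start of the episode above 0.03 m).
It also fails if it takes over 70 s, if anything falls off the work surface, if the arm or the gripper's body presses on something with over 40 N, if the wrist force passes 120 N, or if a joint passes its speed limit or range.

## Working session

There is one attempt and no reset: what is moved stays moved. The work goes in short steps, Python scripts to look and compute and a tool call to move; the robot and the scene stay as the last step left them, time stands still between calls to the robot, and variables do not carry over. Pictures are saved under pics/ and viewed, on a budget of 10 in all, crops included, one or two more only if the job needs it, and the job is handed in when it is done.

Besides the shell and the picture viewer there is one more tool, called after "Call:" by a JSON object that holds its "op" and its "data". drive_tool: Moves the arm, as the interface text tells. Its arguments: {"type":"object","properties":{"commands":{"type":"array"}},"required":["commands"]}

```bash
mkdir -p pics; python3 - <<'E'
from rig import bot, imaging
import cv2,numpy as np
s=bot.read_state(); print(s)
for n in ("scene","side","wrist"):
    c=imaging.get_calibration(n); p,d=imaging.capture(n)
    cv2.imwrite(f"pics/{n}0.png",p[:,:,::-1]); np.savez(f"{n}0.npz",p=p,d=d,K=c["mtx"],T=c["world_to_cam"])
    print(n,c["mtx"],np.linalg.inv(c["world_to_cam"]).round(3))
a=cv2.imread("pics/scene0.png");b=cv2.imread("pics/side0.png")
cv2.imwrite("pics/scene0b.png",cv2.resize(a,(800,600)))
cv2.imwrite("pics/side0b.png",cv2.resize(b,(800,600)))
E
```

```text
{'time_s': 0.0, 'joint_positions': array([ 6.40293608e+01,  3.02772191e+01,  8.21545311e+01, -1.76157150e-03,
        6.76865694e+01, -1.02260075e+01]), 'qvel': array([-0.06729121, -0.03282959, -0.05624081,  0.02932281,  0.01295478,
       -0.05849228]), 'tau': array([ 1.60850228e-03, -4.40045035e+01, -1.76599073e+01,  6.33270736e-02,
        5.81619004e-02, -1.76624039e-04]), 'position': array([0.16926767, 0.60096004, 0.24360058]), 'tcp_rot': array([[ 2.71338113e-01, -8.78742931e-04, -9.62483691e-01],
       [ 9.62481936e-01, -1.86898747e-03,  2.71339325e-01],
       [-2.03730747e-03, -9.99997867e-01,  3.38646664e-04]]), 'force': array([ 0.03726906, -0.26179917, -0.23616606]), 'moment': array([ 0.02598733,  0.02836714, -0.0406781 ]), 'opening': 1.0004703953525098}
scene [[380.51023629   0.         258.23536275]
 [  0.         380.51023629 194.32142202]
 [  0.           0.           1.        ]] [[-0.817  0.43  -0.385  1.003]
 [ 0.577  0.587 -0.569  0.717]
 [-0.019 -0.686 -0.727  0.851]
 [ 0.     0.     0.     1.   ]]
side [[458.21810414   0.         257.37688207]
 [  0.         458.21810414 188.98049365]
 [  0.           0.           1.        ]] [[-0.984 -0.144  0.108  0.411]
 [-0.179  0.755 -0.631  0.875]
 [ 0.009 -0.64  -0.769  0.995]
 [ 0.     0.     0.     1.   ]]
wrist [[329.79013951   0.         261.94634086]
 [  0.         329.79013951 188.50595127]
 [  0.           0.           1.        ]] [[ 0.271  0.93   0.247  0.101]
 [ 0.963 -0.261 -0.073  0.62 ]
 [-0.003  0.257 -0.966  0.384]
 [ 0.     0.     0.     1.   ]]
```

View pics/scene0b.png

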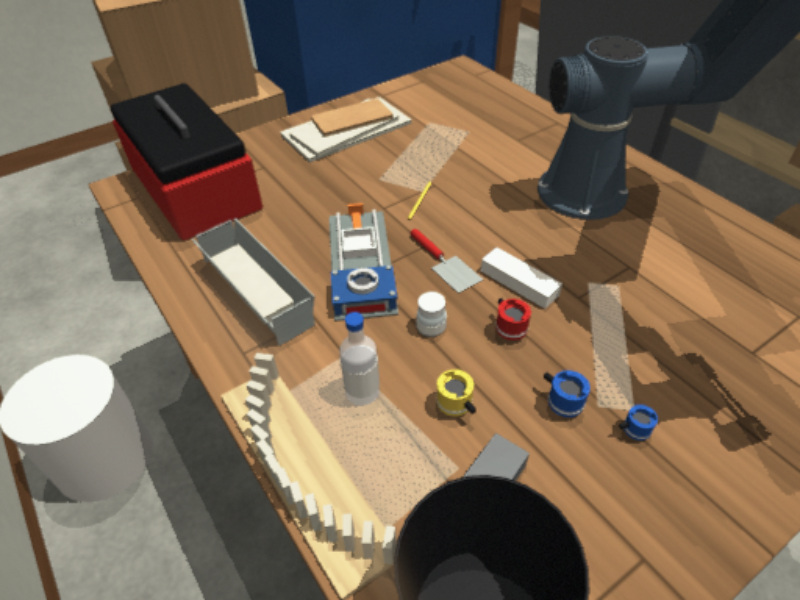

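View pics/side0b.png

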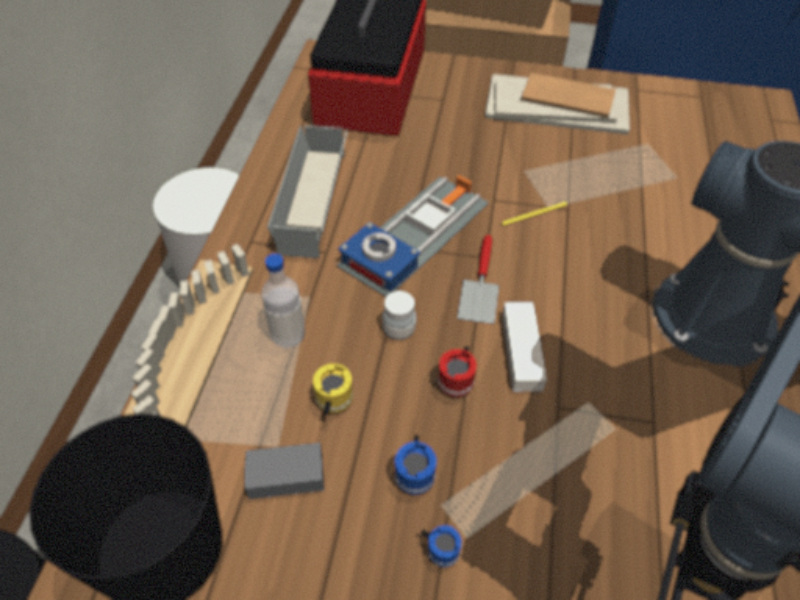

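Scene picture (800x600 scale): blue candidates are the large one at (569,392) and the small one at (641,421). Yellow section is at (456,392) (the pencil at (420,200) is also yellow) and the red spare at (513,318). The stand's collar is at (362,280) and the tray at (358,243), with its tab at (355,210). Next I measure them.

```bash
cat >h.py <<'E'
import numpy as np,cv2
from rig import bot,imaging
from scipy.optimize import least_squares
def look(n,save=None):
    c=imaging.get_calibration(n); p,d=imaging.capture(n)
    if save: cv2.imwrite(f"pics/{save}.png",p[:,:,::-1])
    return p,d,c["mtx"],c["world_to_cam"]
def load(n):
    z=np.load(n+"0.npz"); return z["p"],z["d"],z["K"],z["T"]
def world(d,K,T):
    v,u=np.indices(d.shape); P=np.stack([(u-K[0,2])/K[0,0]*d,(v-K[1,2])/K[1,1]*d,d],-1)
    R=T[:3,:3]; W=(P-T[:3,3])@R; W[d==0]=np.nan; return W
def ray(uv,K,T,z):
    r=T[:3,:3].T@np.linalg.solve(K,[uv[0],uv[1],1.]); o=-T[:3,:3].T@T[:3,3]
    return o+r*(z-o[2])/r[2]
def proj(P,K,T):
    q=K@(T[:3,:3]@np.array(P,float)+T[:3,3]); return q[:2]/q[2]
def hsv(p): return cv2.cvtColor(p,cv2.COLOR_RGB2HSV)
def circ(xy,r=None):
    c=np.nanmedian(xy,0)
    f=lambda q:np.hypot(*(xy-q[:2]).T)-(q[2] if r is None else r)
    s=least_squares(f,[*c,.03] if r is None else c,loss="soft_l1",f_scale=.002); return s.x
RNG={"blue":((100,120,60),(125,255,255)),"yellow":((22,120,90),(35,255,255)),"red":((0,150,80),(6,255,255)),"orange":((7,170,120),(18,255,255))}
def blobs(p,c,amin=40):
    m=cv2.inRange(hsv(p),*[np.array(x) for x in RNG[c]])
    n,l,s,ce=cv2.connectedComponentsWithStats(m)
    return [(l==i,s[i],ce[i]) for i in range(1,n) if s[i,4]>=amin]
E
python3 - <<'E'
from h import *
for n in("scene","side"):
    p,d,K,T=load(n);W=world(d,K,T)
    for c in RNG:
        for m,s,ce in blobs(p,c):
            w=W[m];w=w[~np.isnan(w[:,0])]
            if len(w)<20: continue
            md=np.median(w,0)
            if np.hypot(*md[:2])>1.1 or md[2]<-.05: continue
            zt=np.percentile(w[:,2],97); t=w[w[:,2]>zt-.008]
            print(n,c,s[4],ce.round(0),md.round(3),"ztop",zt.round(3),"ext",np.ptp(w[:,:2],0).round(3),"circ",circ(w[:,:2]).round(4) )
E
```

```text
scene blue 573 [232. 185.] [0.622 0.007 0.043] ztop 0.046 ext [0.139 0.126] circ [ 0.6066 -0.0092  0.0498]
scene blue 113 [226. 205.] [0.732 0.183 0.189] ztop 0.191 ext [0.092 0.183] circ [0.7312 0.1814 0.0105]
scene blue 415 [364. 250.] [0.482 0.408 0.056] ztop 0.062 ext [0.069 0.086] circ [0.4727 0.4051 0.0259]
scene blue 243 [410. 269.] [0.419 0.51  0.041] ztop 0.046 ext [0.075 0.055] circ [0.4137 0.5068 0.0191]
scene yellow 61 [268. 128.] [ 0.331 -0.198  0.006] ztop 0.009 ext [0.122 0.089] circ [ 1.6776 -2.138   2.3622]
scene yellow 405 [290. 249.] [0.627 0.298 0.056] ztop 0.062 ext [0.093 0.096] circ [0.6213 0.2947 0.0265]
scene red 2379 [131. 124.] [ 0.759 -0.39   0.086] ztop 0.14 ext [0.198 1.986] circ [ 0.733  -0.5361  0.1539]
scene red 128 [272. 155.] [ 0.419 -0.057  0.017] ztop 0.021 ext [0.026 0.117] circ [239.8341   1.6349 239.4216]
scene red 325 [328. 202.] [0.439 0.237 0.056] ztop 0.062 ext [0.108 0.099] circ [0.4336 0.2305 0.0267]
scene red 84 [235. 197.] [0.621 0.03  0.015] ztop 0.019 ext [0.062 0.036] circ [-0.4022 -1.8465  2.1381]
scene orange 92 [227. 136.] [ 0.487
[... 443 characters left out ...]
 ext [0.043 0.042] circ [0.4112 0.5085 0.0185]
side yellow 135 [341. 136.] [ 0.333 -0.197  0.006] ztop 0.011 ext [0.123 0.086] circ [ 189.4174 -277.2586  335.4361]
side yellow 436 [213. 246.] [0.615 0.303 0.058] ztop 0.065 ext [0.075 0.088] circ [0.6176 0.2961 0.0262]
side red 2258 [236.  58.] [ 0.706 -0.392  0.089] ztop 0.141 ext [0.199 0.36 ] circ [ 0.7543 -0.5378  0.1549]
side red 152 [310. 163.] [ 0.414 -0.054  0.019] ztop 0.023 ext [0.019 0.098] circ [-76.9189   0.2983  77.3339]
side red 344 [293. 235.] [0.428 0.236 0.06 ] ztop 0.065 ext [0.063 0.073] circ [0.4306 0.2313 0.0263]
side orange 66 [291. 124.] [ 0.49  -0.216  0.012] ztop 0.016 ext [0.037 0.062] circ [ 0.5511 -0.2432  0.0684]
```

```bash
cat >>h.py <<'E'
def tabang(p,W,c,z0=.03,z1=.052,r0=.036,r1=.054):
    v=hsv(p)[...,2]; r=np.hypot(W[...,0]-c[0],W[...,1]-c[1])
    m=(v<60)&(r>r0)&(r<r1)&(W[...,2]>z0)&(W[...,2]<z1)
    q=W[m][:,:2]-c[:2]; 
    return (np.degrees(np.arctan2(*np.median(q,0)[::-1])).round(1),m.sum(),np.median(q,0).round(3)) if m.sum()>2 else None
E
python3 - <<'E'
from h import *
for n in("scene","side"):
    p,d,K,T=load(n);W=world(d,K,T);H=hsv(p)
    for nm,c in(("fine",(.470,.4065)),("coarse",(.6195,.2955)),("spare",(.432,.231))):
        r=np.hypot(W[...,0]-c[0],W[...,1]-c[1]); t=W[(r<.04)&(W[...,2]>.056)&(W[...,2]<.07)]
        cc=circ(t[:,:2]); e=(t[:,:2].max(0)+t[:,:2].min(0))/2
        print(n,nm,"z",np.median(t[:,2]).round(4),cc.round(4),e.round(4),np.ptp(t[:,:2],0).round(3),"tab",tabang(p,W,np.array(e)))
    # stand collar
    r=np.hypot(W[...,0]-.604,W[...,1]+.008); t=W[(r<.05)&(W[...,2]>.0525)&(W[...,2]<.066)]
    print("collar",len(t),np.median(t[:,2]),circ(t[:,:2]),((t.max(0)+t.min(0))/2).round(4),np.ptp(t,axis=0).round(3))
    m=[b for b in blobs(p,"blue") if b[1][4]>500][0][0]&(np.abs(W[...,2]-.044)<.006)
    q=W[m][:,:2].astype(np.float32); print("plate",cv2.minAreaRect(q))
    o=[b for b in blobs(p,"orange") if abs(W[b[0]][:,0].mean()-.49)<.04]
    for b in o: 
        w=W[b[0]]; t=w[w[:,2]>.022]; print("tab top",len(t),t.mean(0),"tongue",w[w[:,2]<.02].mean(0))
    # white tray rim near z .026
    m=(H[...,1]<60)&(H[...,2]>130)&(np.abs(W[...,2]-.026)<.004)&(np.hypot(W[...,0]-.53,W[...,1]+.14)<.08)
    q=W[m][:,:2].astype(np.float32); print("tray",m.sum(),cv2.minAreaRect(q))
E
```

```text
scene fine z 0.0596 [0.4706 0.4051 0.0256] [0.4701 0.4048] [0.062 0.058] tab (np.float64(-79.0), np.int64(18), array([ 0.008, -0.042]))
scene coarse z 0.06 [0.6201 0.2938 0.0254] [0.6199 0.2931] [0.059 0.06 ] tab (np.float64(88.4), np.int64(18), array([0.001, 0.042]))
scene spare z 0.0599 [0.4328 0.2299 0.0255] [0.4324 0.2301] [0.058 0.059] tab (np.float64(-98.7), np.int64(4), array([-0.007, -0.047]))
collar 129 0.05621320527068032 [ 0.60751368 -0.00535847  0.02558492] [ 0.6062 -0.0072  0.0563] [0.059 0.061 0.007]
plate ((-0.09850481152534485, -1.123213529586792), (0.02399619109928608, 0.49700450897216797), 89.67708587646484)
tab top 27 [ 0.48061148 -0.24040119  0.02879812] tongue [ 0.48872676 -0.22743005  0.01189836]
tray 74 ((0.531790018081665, -0.144023135304451), (0.07585165649652481, 0.06982803344726562), 59.690738677978516)
side fine z 0.0615 [0.4685 0.4054 0.0257] [0.4689 0.4045] [0.059 0.061] tab None
side coarse z 0.061 [0.6179 0.2945 0.0257] [0.6182 0.2934] [0.058 0.06 ] tab (np.float64(90.9), np.int64(19), array([-0.001,  0.045]))
side spare z 0.0613 [0.4306 0.2301 0.0259] [0.4313 0.2297] [0.058 0.061] tab None
collar 162 0.057177121811079354 [ 0.60623225 -0.00497313  0.02559055] [ 0.6065 -0.0061  0.0575] [0.059 0.063 0.01 ]
plate ((0.0, 0.0), (0.0, 0.0), 0.0)
tab top 0 [nan nan nan] tongue [ 0.49063575 -0.21712453  0.01193812]
tray 132 ((0.532771646976471, -0.14415740966796875), (0.07420843839645386, 0.0721484124660492), 61.434349060058594)<stdin>:15: RuntimeWarning: Mean of empty slice.
  ret = um.true_divide(
```

Call:
{"op": "drive_tool", "data": {"commands": [{"wy":0.117,"dy":0.18},{"wy":0.117,"dy":0.18},{"wy":0.117,"dy":0.18},{"wy":0.117,"dy":0.18},{"wy":0.117,"dy":0.18},{"wy":0.117,"dy":0.18}]}}

```text
schema error: expected keys dx, dy, dz, wx, wy, wz, grip
```

Call:
{"op": "drive_tool", "data": {"commands": [{"dx":0.8,"dz":-0.78},{"dx":0.8,"dz":-0.78},{"dx":0.8,"dz":-0.78},{"dx":0.8,"dz":-0.78},{"dx":0.8,"dz":-0.78},{"dx":0.8,"dz":-0.78},{"dx":0.8,"dz":-0.78},{"dx":0.8,"dz":-0.78}]}}

```text
schema error: expected keys dx, dy, dz, wx, wy, wz, grip
```

```bash
cat >>h.py <<'E'
def st():
    s=bot.read_state(); R=s["tcp_rot"]; f=np.degrees(np.arctan2(R[1,0],R[0,0]))
    print("t",round(s["time_s"],2),"pos",s["position"].round(4),"phi",f.round(2),"tilt",R[2].round(3),"F",s["force"].round(1),"open mm",round(s["opening"]*87,1),"q",s["joint_positions"].round(1)); return s,f
def go(x,y,z):
    s,f=st(); d=s["tcp_rot"].T@(np.array([x,y,z])-s["position"]); print("shift in units (dx,dy,dz)",(d/.04).round(3))
def sect(p,d,K,T,c,ztop=.061,tz=.041):
    W=world(d,K,T); r=np.hypot(W[...,0]-c[0],W[...,1]-c[1])
    t=W[(r<.042)&(abs(W[...,2]-ztop)<.006)]; cc=circ(t[:,:2])
    v=hsv(p)[...,2]
    for _ in range(2): ta=tabang(p,W,cc[:2],tz-.012,tz+.012)
    print("section",len(t),"z",np.median(t[:,2]).round(4),"circ",cc.round(4),"bbox",((t.max(0)+t.min(0))/2)[:2].round(4),np.ptp(t,axis=0)[:2].round(3),"tab",ta); return cc,W
E
python3 - <<'E'
from h import *
st(); p,d,K,T=look("wrist","w1"); np.savez("w1.npz",p=p,d=d,K=K,T=T); sect(p,d,K,T,(.470,.405))
E
```

```text
t 0.15 pos [0.1693 0.6011 0.2438] phi 74.26 tilt [-0.002 -1.     0.   ] F [-0.1 -0.3  0.2] open mm 87.1 q [ 64.   30.3  82.1  -0.   67.7 -10.2]
  return np.nanmean(a, axis, out=out, keepdims=keepdims)
Traceback (most recent call last):
  File "h.py", line 40, in sect
    t=W[(r<.042)&(abs(W[...,2]-ztop)<.006)]; cc=circ(t[:,:2])
                                                ~~~~^^^^^^^^^
  File "h.py", line 22, in circ
    s=least_squares(f,[*c,.03] if r is None else c,loss="soft_l1",f_scale=.002); return s.x
ValueError: Initial guess is outside of provided bounds
```

View pics/w1.png

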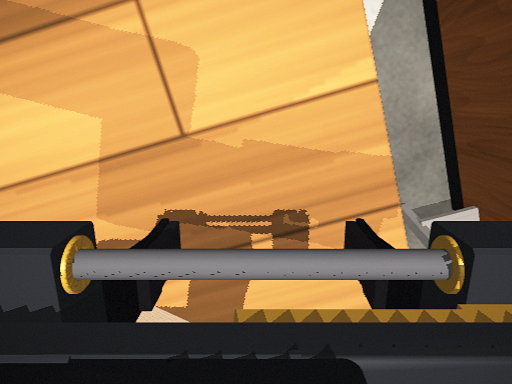

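Call:
{"op": "drive_tool", "data": {"commands": [{"dx":0,"dy":0.18,"dz":0,"wx":0,"wy":0.117,"wz":0,"grip":87},{"dx":0,"dy":0.18,"dz":0,"wx":0,"wy":0.117,"wz":0,"grip":87},{"dx":0,"dy":0.18,"dz":0,"wx":0,"wy":0.117,"wz":0,"grip":87},{"dx":0,"dy":0.18,"dz":0,"wx":0,"wy":0.117,"wz":0,"grip":87},{"dx":0,"dy":0.18,"dz":0,"wx":0,"wy":0.117,"wz":0,"grip":87},{"dx":0,"dy":0.18,"dz":0,"wx":0,"wy":0.117,"wz":0,"grip":87}]}}

```text
time_s: 0.95
position: [0.1695, 0.6014, 0.2009]
tcp_rot: [[0.983, -0.0, -0.186], [0.186, -0.001, 0.983], [-0.0, -1.0, -0.0]]
force: [-0.3, 0.9, 0.4]
opening: 0.999
```

Call:
{"op": "drive_tool", "data": {"commands": [{"dx":0.8,"dy":0,"dz":-1,"wx":0,"wy":0,"wz":0,"grip":87},{"dx":0.8,"dy":0,"dz":-1,"wx":0,"wy":0,"wz":0,"grip":87},{"dx":0.8,"dy":0,"dz":-1,"wx":0,"wy":0,"wz":0,"grip":87},{"dx":0.8,"dy":0,"dz":-1,"wx":0,"wy":0,"wz":0,"grip":87},{"dx":0.8,"dy":0,"dz":-1,"wx":0,"wy":0,"wz":0,"grip":87},{"dx":0.8,"dy":0,"dz":-1,"wx":0,"wy":0,"wz":0,"grip":87},{"dx":0.8,"dy":0,"dz":-1,"wx":0,"wy":0,"wz":0,"grip":87},{"dx":0.8,"dy":0,"dz":-1,"wx":0,"wy":0,"wz":0,"grip":87}]}}

```text
time_s: 1.95
position: [0.4834, 0.3355, 0.2013]
tcp_rot: [[0.981, -0.0, -0.192], [0.192, 0.0, 0.981], [-0.0, -1.0, 0.0]]
force: [0.3, 0.3, -0.0]
opening: 1.0
```

```bash
python3 - <<'E'
from h import *
st(); p,d,K,T=look("wrist","w2"); np.savez("w2.npz",p=p,d=d,K=K,T=T); sect(p,d,K,T,(.470,.405))
E
```

```text
t 1.95 pos [0.4834 0.3355 0.2013] phi 11.07 tilt [-0. -1.  0.] F [ 0.3  0.3 -0. ] open mm 87.0 q [23.9 30.4 90.   0.  59.6 12.8]
section 2083 z 0.0615 circ [0.4687 0.4026 0.0252] bbox [0.4686 0.4025] [0.059 0.059] tab (np.float64(-81.0), np.int64(68), array([ 0.007, -0.043]))
```

View pics/w2.png

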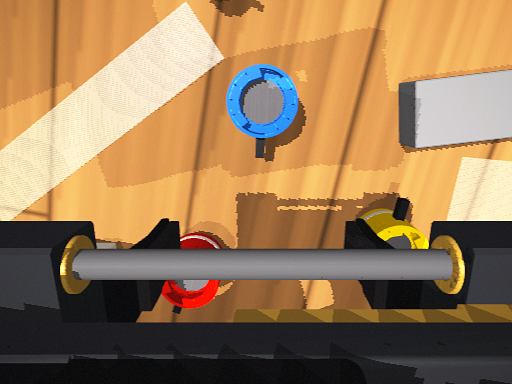

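The picture shows the blue section at (262,100), tab at (260,148), measured 59 mm wide and 61 mm tall, so it is the right one. Moving over it and descending.

```bash
python3 -c "
from h import *
go(.4687,.4026,.039)"
```

```text
t 2.0 pos [0.4895 0.3316 0.2015] phi 10.87 tilt [ 0.006 -1.    -0.003] F [ 3.4 -1.5 -0. ] open mm 87.1 q [23.4 30.5 89.7 -0.3 59.5 12.7]
shift in units (dx,dy,dz) [-0.2    4.056  1.853]
```

Call:
{"op": "drive_tool", "data": {"commands": [{"dx":-0.1,"dy":0,"dz":0.9,"wx":0,"wy":0,"wz":0,"grip":87},{"dx":-0.1,"dy":0,"dz":0.95,"wx":0,"wy":0,"wz":0,"grip":87},{"dx":0,"dy":1,"dz":0,"wx":0,"wy":0,"wz":0,"grip":87},{"dx":0,"dy":0.6,"dz":0,"wx":0,"wy":0,"wz":0,"grip":87},{"dx":0,"dy":0,"dz":0,"wx":0,"wy":0,"wz":0,"grip":87},{"dx":0,"dy":0,"dz":0,"wx":0,"wy":0,"wz":0,"grip":87}]}}

```text
time_s: 2.75
position: [0.4607, 0.4081, 0.1381]
tcp_rot: [[0.981, 0.001, -0.192], [0.192, 0.001, 0.981], [0.001, -1.0, 0.0]]
force: [0.4, -0.2, 0.4]
opening: 1.003
```

```bash
python3 -c "
from h import *
go(.4687,.4026,.039)
for n in ('scene','side'):
  p,d,K,T=look(n); sect(p,d,K,T,(.469,.404))"
```

```text
t 2.75 pos [0.4607 0.4081 0.1381] phi 11.07 tilt [ 0.001 -1.     0.   ] F [ 0.4 -0.2  0.4] open mm 87.3 q [31.1 37.1 88.8  0.  54.1 20.1]
shift in units (dx,dy,dz) [ 0.166  2.477 -0.175]
section 158 z 0.0596 circ [0.4705 0.4054 0.0256] bbox [0.4704 0.4041] [0.058 0.059] tab (np.float64(-78.7), np.int64(23), array([ 0.008, -0.042]))
section 306 z 0.0613 circ [0.4683 0.4052 0.0258] bbox [0.4686 0.4042] [0.058 0.061] tab (np.float64(-81.6), np.int64(6), array([ 0.006, -0.043]))
```

Call:
{"op": "drive_tool", "data": {"commands": [{"dx":0.18,"dy":0,"dz":-0.15,"wx":0,"wy":0,"wz":0,"grip":87},{"dx":0,"dy":0.9,"dz":0,"wx":0,"wy":0,"wz":0,"grip":87},{"dx":0,"dy":0.9,"dz":0,"wx":0,"wy":0,"wz":0,"grip":87},{"dx":0,"dy":0.67,"dz":0,"wx":0,"wy":0,"wz":0,"grip":87},{"dx":0,"dy":0,"dz":0,"wx":0,"wy":0,"wz":0,"grip":87},{"dx":0,"dy":0,"dz":0,"wx":0,"wy":0,"wz":0,"grip":56},{"dx":0,"dy":0,"dz":0,"wx":0,"wy":0,"wz":0,"grip":50},{"dx":0,"dy":0,"dz":0,"wx":0,"wy":0,"wz":0,"grip":50}]}}

```text
time_s: 3.85
position: [0.4691, 0.4037, 0.0398]
tcp_rot: [[0.981, 0.002, -0.192], [0.192, 0.001, 0.981], [0.002, -1.0, 0.001]]
force: [-1.2, 0.0, -0.5]
opening: 0.747
```

Call:
{"op": "drive_tool", "data": {"commands": [{"dx":0,"dy":0,"dz":0,"wx":0,"wy":0,"wz":0,"grip":50},{"dx":0,"dy":0,"dz":0,"wx":0,"wy":0,"wz":0,"grip":50}]}}

```text
time_s: 4.1
position: [0.4691, 0.4036, 0.0395]
tcp_rot: [[0.981, 0.002, -0.192], [0.192, 0.001, 0.981], [0.002, -1.0, 0.001]]
force: [0.8, -0.9, 4.4]
opening: 0.67
```

Call:
{"op": "drive_tool", "data": {"commands": [{"dx":0,"dy":-0.5,"dz":0,"wx":0,"wy":0,"wz":0,"grip":50},{"dx":0,"dy":-1,"dz":0,"wx":0,"wy":0,"wz":0,"grip":50},{"dx":0,"dy":-1,"dz":0,"wx":0,"wy":0.117,"wz":0,"grip":50},{"dx":0,"dy":-1,"dz":0,"wx":0,"wy":0.117,"wz":0,"grip":50},{"dx":0,"dy":-1,"dz":0,"wx":0,"wy":0.117,"wz":0,"grip":50},{"dx":0,"dy":0,"dz":0,"wx":0,"wy":0.117,"wz":0,"grip":50},{"dx":0,"dy":0,"dz":0,"wx":0,"wy":0.117,"wz":0,"grip":50},{"dx":0,"dy":0,"dz":0,"wx":0,"wy":0,"wz":0,"grip":50}]}}

```text
time_s: 5.1
position: [0.4678, 0.403, 0.2191]
tcp_rot: [[0.75, -0.001, 0.662], [-0.662, -0.0, 0.75], [-0.0, -1.0, -0.001]]
force: [-0.2, 0.2, -2.6]
opening: 0.673
```

Call:
{"op": "drive_tool", "data": {"commands": [{"dx":0.94,"dy":0,"dz":-0.75,"wx":0,"wy":0,"wz":0,"grip":50},{"dx":0.94,"dy":0,"dz":-0.75,"wx":0,"wy":0,"wz":0,"grip":50},{"dx":0.94,"dy":0,"dz":-0.75,"wx":0,"wy":0,"wz":0,"grip":50},{"dx":0.94,"dy":0,"dz":-0.75,"wx":0,"wy":0,"wz":0,"grip":50},{"dx":0.94,"dy":0,"dz":-0.75,"wx":0,"wy":0,"wz":0,"grip":50},{"dx":0.94,"dy":0,"dz":-0.75,"wx":0,"wy":0,"wz":0,"grip":50},{"dx":0.94,"dy":0,"dz":-0.75,"wx":0,"wy":0,"wz":0,"grip":50},{"dx":0.94,"dy":0,"dz":-0.75,"wx":0,"wy":0,"wz":0,"grip":50}]}}

```text
time_s: 6.1
position: [0.534, 0.0226, 0.2187]
tcp_rot: [[0.75, -0.0, 0.661], [-0.661, 0.0, 0.75], [-0.0, -1.0, -0.0]]
force: [0.4, -0.1, -2.0]
opening: 0.665
```

Call:
{"op": "drive_tool", "data": {"commands": [{"dx":0.94,"dy":0,"dz":-0.75,"wx":0,"wy":0,"wz":0,"grip":50},{"dx":0.94,"dy":0,"dz":-0.75,"wx":0,"wy":0,"wz":0,"grip":50},{"dx":0,"dy":0,"dz":0,"wx":0,"wy":0,"wz":0,"grip":50},{"dx":0,"dy":0,"dz":0,"wx":0,"wy":0,"wz":0,"grip":50},{"dx":0,"dy":0,"dz":0,"wx":0,"wy":0,"wz":0,"grip":50}]}}

```text
time_s: 6.72
position: [0.55, -0.0693, 0.2185]
tcp_rot: [[0.75, -0.001, 0.662], [-0.662, 0.001, 0.75], [-0.001, -1.0, -0.0]]
force: [0.4, 0.0, -2.2]
opening: 0.672
```

```bash
python3 - <<'E'
from h import *
s,f=st(); p,d,K,T=look("wrist","w3"); np.savez("w3.npz",p=p,d=d,K=K,T=T)
cc,W=sect(p,d,K,T,(.6065,-.006),ztop=.057)
# plate by blue at z~.044
m=cv2.inRange(hsv(p),np.array((100,120,60)),np.array((125,255,255)))>0
m&=(abs(W[...,2]-.044)<.006)&(np.hypot(W[...,0]-.6065,W[...,1]+.006)<.1)
print(m.sum(),cv2.minAreaRect(W[m][:,:2].astype(np.float32)))
c=s["position"]
for n in("scene","side"):
    p,d,K,T=look(n); sect(p,d,K,T,c[:2],ztop=c[2]-.039+.061,tz=c[2]+.002)
E
```

```text
t 6.72 pos [ 0.55   -0.0693  0.2185] phi -41.44 tilt [-0.001 -1.    -0.   ] F [ 0.4  0.  -2.2] open mm 58.4 q [-18.7  26.7  93.9   0.   59.5  22.7]
section 1882 z 0.0575 circ [ 0.606  -0.0085  0.0251] bbox [ 0.6061 -0.0084] [0.058 0.059] tab (np.float64(-119.6), np.int64(49), array([-0.021, -0.037]))
9769 ((0.6063082814216614, -0.008754648268222809), (0.08958472311496735, 0.12365653365850449), 61.609291076660156)
section 178 z 0.2388 circ [ 0.5515 -0.0663  0.0265] bbox [ 0.5536 -0.0646] [0.066 0.062] tab (np.float64(125.0), np.int64(22), array([-0.021,  0.029]))
section 123 z 0.2398 circ [ 0.5473 -0.0699  0.0293] bbox [ 0.5572 -0.0683] [0.056 0.065] tab (np.float64(126.8), np.int64(31), array([-0.024,  0.032]))
```

View pics/w3.png

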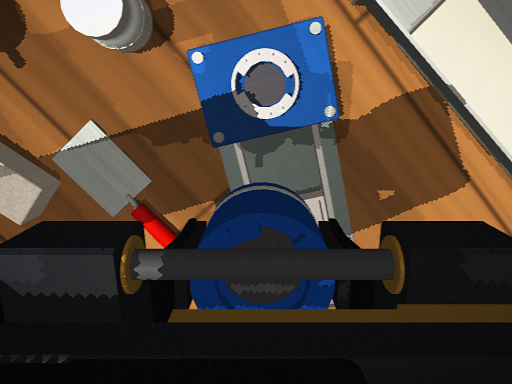

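View: collar centre at (265,85), plate square around it, held blue section at (262,245) between the fingers. Wrist gives the collar at (0.606,-0.0085) and stand x at -28.4°.

Call:
{"op": "drive_tool", "data": {"commands": [{"dx":0.034,"dy":0,"dz":0.7,"wx":0,"wy":0,"wz":0,"grip":50},{"dx":0,"dy":0,"dz":0.7,"wx":0,"wy":0,"wz":0,"grip":50},{"dx":0,"dy":0.5,"dz":0.685,"wx":0,"wy":0,"wz":0,"grip":50},{"dx":0,"dy":0.9,"dz":0,"wx":0,"wy":0,"wz":0,"grip":50},{"dx":0,"dy":0.9,"dz":0,"wx":0,"wy":0,"wz":0,"grip":50},{"dx":0,"dy":0.65,"dz":0,"wx":0,"wy":0,"wz":0,"grip":50},{"dx":0,"dy":0,"dz":0,"wx":0,"wy":0,"wz":0,"grip":50},{"dx":0,"dy":0,"dz":0,"wx":0,"wy":0,"wz":0,"grip":50}]}}

```text
time_s: 7.88
position: [0.6078, -0.009, 0.1015]
tcp_rot: [[0.749, 0.002, 0.663], [-0.663, -0.0, 0.749], [0.001, -1.0, 0.001]]
force: [-0.3, -0.3, -2.1]
opening: 0.67
```

Call:
{"op": "drive_tool", "data": {"commands": [{"dx":0,"dy":0.06,"dz":0,"wx":0,"wy":0,"wz":0,"grip":50},{"dx":0,"dy":0.06,"dz":0,"wx":0,"wy":0,"wz":0,"grip":50},{"dx":0,"dy":0.06,"dz":0,"wx":0,"wy":0,"wz":0,"grip":50},{"dx":0,"dy":0.06,"dz":0,"wx":0,"wy":0,"wz":0,"grip":50},{"dx":0,"dy":0,"dz":0,"wx":0,"wy":0,"wz":0,"grip":50}]}}

```text
time_s: 8.5
position: [0.6067, -0.0092, 0.0907]
tcp_rot: [[0.748, -0.001, 0.664], [-0.664, 0.0, 0.748], [-0.001, -1.0, -0.0]]
force: [-0.0, -0.4, -1.7]
opening: 0.67
```

Call:
{"op": "drive_tool", "data": {"commands": [{"dx":0,"dy":0.04,"dz":0,"wx":0,"wy":0,"wz":0,"grip":50},{"dx":0,"dy":0.04,"dz":0,"wx":0,"wy":0,"wz":0,"grip":50},{"dx":0,"dy":0.04,"dz":0,"wx":0,"wy":0,"wz":0,"grip":50},{"dx":0,"dy":0.03,"dz":0,"wx":0,"wy":0,"wz":0,"grip":50},{"dx":0,"dy":0,"dz":0,"wx":0,"wy":0,"wz":0,"grip":50},{"dx":0,"dy":0,"dz":0,"wx":0,"wy":0,"wz":0,"grip":50}]}}

```text
time_s: 9.25
position: [0.607, -0.0092, 0.085]
tcp_rot: [[0.748, 0.0, 0.664], [-0.664, -0.0, 0.748], [0.0, -1.0, 0.0]]
force: [0.1, 0.2, -1.6]
opening: 0.672
```

Call:
{"op": "drive_tool", "data": {"commands": [{"dx":0,"dy":0,"dz":0,"wx":0,"wy":0,"wz":0,"grip":66},{"dx":0,"dy":0,"dz":0,"wx":0,"wy":0,"wz":0,"grip":66},{"dx":0,"dy":0,"dz":0,"wx":0,"wy":0,"wz":0,"grip":66}]}}

```text
time_s: 9.62
position: [0.6072, -0.0092, 0.0852]
tcp_rot: [[0.748, 0.001, 0.664], [-0.664, -0.0, 0.748], [0.001, -1.0, 0.0]]
force: [-0.2, 0.5, -0.3]
opening: 0.756
```

```bash
python3 - <<'E'
from h import *
s,f=st()
for n in("scene","side"):
    p,d,K,T=look(n); W=world(d,K,T); sect(p,d,K,T,(.6065,-.007),ztop=.106,tz=.086)
    for m,b,ce in blobs(p,"blue"):
        w=W[m]; w=w[np.hypot(w[:,0]-.6065,w[:,1]+.007)<.035]
        if len(w)>30: print(n,len(w),"ztop pctl",np.percentile(w[:,2],[50,80,95]).round(4))
E
```

```text
t 9.62 pos [ 0.6072 -0.0092  0.0852] phi -41.58 tilt [ 0.001 -1.     0.   ] F [-0.2  0.5 -0.3] open mm 65.8 q [-11.4  41.   91.6   0.   47.3  30.2]
section 140 z 0.1049 circ [ 0.6067 -0.0083  0.0272] bbox [ 0.6115 -0.005 ] [0.064 0.066] tab (np.float64(122.2), np.int64(31), array([-0.018,  0.028]))
scene 254 ztop pctl [0.095  0.1049 0.1068]
scene 42 ztop pctl [0.043  0.044  0.0448]
section 77 z 0.1054 circ [ 0.6049 -0.0076  0.0279] bbox [ 0.612  -0.0047] [0.059 0.063] tab (np.float64(129.8), np.int64(18), array([-0.022,  0.026]))
side 153 ztop pctl [0.0922 0.1044 0.1073]
```

Call:
{"op": "drive_tool", "data": {"commands": [{"dx":0,"dy":0,"dz":0,"wx":0,"wy":0,"wz":0,"grip":50},{"dx":0,"dy":0,"dz":0,"wx":0,"wy":0,"wz":0,"grip":50},{"dx":0,"dy":0,"dz":0,"wx":0,"wy":0,"wz":0,"grip":50},{"dx":0,"dy":0,"dz":0,"wx":0,"wy":0,"wz":0,"grip":50},{"dx":0,"dy":0,"dz":0,"wx":0,"wy":0.1,"wz":0,"grip":50},{"dx":0,"dy":0,"dz":0,"wx":0,"wy":0.1,"wz":0,"grip":50},{"dx":0,"dy":0,"dz":0,"wx":0,"wy":0.1,"wz":0,"grip":50},{"dx":0,"dy":0,"dz":0,"wx":0,"wy":0,"wz":0,"grip":50}]}}

```text
time_s: 10.72
position: [0.607, -0.0092, 0.085]
tcp_rot: [[0.367, 0.0, 0.93], [-0.93, 0.0, 0.367], [0.0, -1.0, 0.0]]
force: [0.5, -1.1, 0.1]
opening: 0.673
```

```bash
python3 - <<'E'
from h import *
s,f=st();print(s["moment"])
E
```

```text
t 10.72 pos [ 0.607  -0.0092  0.085 ] phi -68.48 tilt [ 0. -1.  0.] F [ 0.5 -1.1  0.1] open mm 58.5 q [-11.4  41.   91.6   0.   47.3  57.1]
[-0.11587295  0.1717734   0.00146085]
```

Call:
{"op": "drive_tool", "data": {"commands": [{"dx":0,"dy":0,"dz":0,"wx":0,"wy":0.1,"wz":0,"grip":50},{"dx":0,"dy":0,"dz":0,"wx":0,"wy":0.1,"wz":0,"grip":50},{"dx":0,"dy":0,"dz":0,"wx":0,"wy":0.1,"wz":0,"grip":50},{"dx":0,"dy":0,"dz":0,"wx":0,"wy":0.1,"wz":0,"grip":50},{"dx":0,"dy":0,"dz":0,"wx":0,"wy":0.1,"wz":0,"grip":50},{"dx":0,"dy":0,"dz":0,"wx":0,"wy":0.04,"wz":0,"grip":50},{"dx":0,"dy":0,"dz":0,"wx":0,"wy":0.04,"wz":0,"grip":50},{"dx":0,"dy":0,"dz":0,"wx":0,"wy":0,"wz":0,"grip":50}]}}

```text
time_s: 11.72
position: [0.6074, -0.0105, 0.0852]
tcp_rot: [[-0.509, 0.001, 0.861], [-0.861, -0.003, -0.509], [0.002, -1.0, 0.002]]
force: [-0.5, -5.5, 0.9]
opening: 0.669
```

```bash
python3 - <<'E'
from h import *
s,f=st();print(s["moment"])
E
```

```text
t 11.72 pos [ 0.6074 -0.0105  0.0852] phi -120.58 tilt [ 0.002 -1.     0.002] F [-0.5 -5.5  0.9] open mm 58.2 q [-11.5  41.   91.6  -0.2  47.3 109.2]
[-1.27040614  0.26523643 -0.12768619]
```

Call:
{"op": "drive_tool", "data": {"commands": [{"dx":0,"dy":0,"dz":0,"wx":0,"wy":0,"wz":0,"grip":87},{"dx":0,"dy":0,"dz":0,"wx":0,"wy":0,"wz":0,"grip":87},{"dx":0,"dy":0,"dz":0,"wx":0,"wy":0,"wz":0,"grip":87},{"dx":0,"dy":-0.8,"dz":0,"wx":0,"wy":0,"wz":0,"grip":87},{"dx":0,"dy":-1,"dz":0,"wx":0,"wy":0,"wz":0,"grip":87},{"dx":0,"dy":-0.8,"dz":0,"wx":0,"wy":-0.117,"wz":0,"grip":87},{"dx":0,"dy":-0.8,"dz":0,"wx":0,"wy":-0.117,"wz":0,"grip":87},{"dx":0,"dy":0,"dz":0,"wx":0,"wy":-0.117,"wz":0,"grip":87}]}}

```text
time_s: 12.72
position: [0.6088, -0.0091, 0.2242]
tcp_rot: [[0.021, 0.007, 1.0], [-1.0, -0.001, 0.021], [0.001, -1.0, 0.007]]
force: [0.6, -0.1, -0.1]
opening: 1.001
```

Call:
{"op": "drive_tool", "data": {"commands": [{"dx":0,"dy":0,"dz":0,"wx":0,"wy":-0.117,"wz":0,"grip":87},{"dx":0,"dy":0,"dz":0,"wx":0,"wy":-0.117,"wz":0,"grip":87},{"dx":0,"dy":0,"dz":0,"wx":0,"wy":-0.117,"wz":0,"grip":87},{"dx":0,"dy":0,"dz":0,"wx":0,"wy":-0.117,"wz":0,"grip":87},{"dx":0,"dy":0,"dz":0,"wx":0,"wy":-0.117,"wz":0,"grip":87},{"dx":0,"dy":0,"dz":0,"wx":0,"wy":-0.117,"wz":0,"grip":87},{"dx":0,"dy":0,"dz":0,"wx":0,"wy":-0.117,"wz":0,"grip":87},{"dx":0,"dy":0,"dz":0,"wx":0,"wy":-0.117,"wz":0,"grip":87}]}}

```text
time_s: 13.72
position: [0.6067, -0.0088, 0.2208]
tcp_rot: [[0.997, -0.0, 0.079], [-0.079, 0.001, 0.997], [-0.0, -1.0, 0.0]]
force: [-0.3, 0.1, 0.4]
opening: 0.998
```

```bash
python3 - <<'E'
from h import *
for n in("scene","side"):
    p,d,K,T=look(n,n+"_f"); sect(p,d,K,T,(.6065,-.007),ztop=.106,tz=.086)
go(.619,.214,.215)
E
```

```text
section 157 z 0.1048 circ [ 0.6074 -0.0083  0.0257] bbox [ 0.6065 -0.0088] [0.059 0.06 ] tab (np.float64(146.7), np.int64(17), array([-0.035,  0.023]))
section 177 z 0.1057 circ [ 0.6064 -0.0084  0.0254] bbox [ 0.6061 -0.0094] [0.058 0.063] tab (np.float64(146.3), np.int64(16), array([-0.035,  0.024]))
t 13.82 pos [ 0.6067 -0.0088  0.2208] phi -4.93 tilt [-0. -1.  0.] F [0.6 0.1 0.3] open mm 87.4 q [-11.4  30.4  86.2   0.   63.5  -6.5]
shift in units (dx,dy,dz) [-0.173  0.147  5.577]
```

Call:
{"op": "drive_tool", "data": {"commands": [{"dx":0,"dy":0.1,"dz":0,"wx":0,"wy":-0.05,"wz":0,"grip":87},{"dx":0.05,"dy":0,"dz":0.92,"wx":0,"wy":0,"wz":0,"grip":87},{"dx":0.05,"dy":0,"dz":0.92,"wx":0,"wy":0,"wz":0,"grip":87},{"dx":0.05,"dy":0,"dz":0.92,"wx":0,"wy":0,"wz":0,"grip":87},{"dx":0.05,"dy":0,"dz":0.92,"wx":0,"wy":0,"wz":0,"grip":87},{"dx":0.05,"dy":0,"dz":0.92,"wx":0,"wy":0,"wz":0,"grip":87},{"dx":0.05,"dy":0,"dz":0.92,"wx":0,"wy":0,"wz":0,"grip":87},{"dx":0,"dy":0,"dz":0,"wx":0,"wy":0,"wz":0,"grip":87}]}}

```text
time_s: 14.82
position: [0.6203, 0.2143, 0.2168]
tcp_rot: [[1.0, 0.0, 0.007], [-0.007, 0.001, 1.0], [0.0, -1.0, 0.001]]
force: [0.4, -0.5, -0.4]
opening: 1.0
```

Call:
{"op": "drive_tool", "data": {"commands": [{"dx":0,"dy":0,"dz":0,"wx":0,"wy":0,"wz":0,"grip":87},{"dx":0,"dy":0,"dz":0,"wx":0,"wy":0,"wz":0,"grip":87}]}}

```text
time_s: 15.08
position: [0.6207, 0.2104, 0.2169]
tcp_rot: [[1.0, -0.0, 0.01], [-0.01, -0.0, 1.0], [-0.0, -1.0, -0.0]]
force: [-0.3, 0.8, -0.6]
opening: 1.0
```

```bash
python3 - <<'E'
from h import *
st(); p,d,K,T=look("wrist","w4"); cc,W=sect(p,d,K,T,(.619,.294)); go(cc[0],cc[1],.039)
E
```

```text
t 15.07 pos [0.6207 0.2104 0.2169] phi -0.56 tilt [-0. -1. -0.] F [-0.3  0.8 -0.6] open mm 87.0 q [ 9.  34.3 79.  -0.  66.7  9.5]
section 1942 z 0.0615 circ [0.6185 0.2917 0.0251] bbox [0.6184 0.292 ] [0.058 0.058] tab (np.float64(88.0), np.int64(14), array([0.002, 0.045]))
t 15.12 pos [0.6207 0.2103 0.2169] phi -0.57 tilt [-0. -1. -0.] F [-0.4  1.2 -0. ] open mm 86.9 q [ 9.  34.3 79.  -0.  66.7  9.5]
shift in units (dx,dy,dz) [-0.074  4.447  2.036]
```

View pics/w4.png

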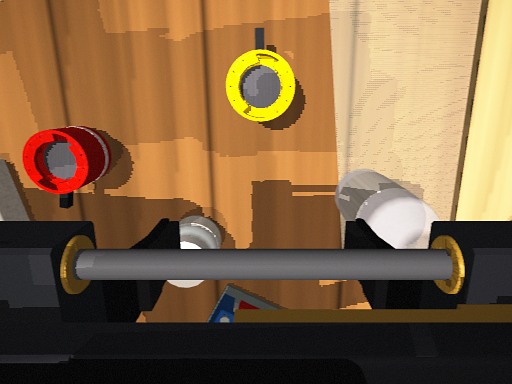

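Yellow section at (261,86) with its tab straight up at (260,38), 59 mm wide; the bottle is at right and clear of the fingers. Grasping.

Call:
{"op": "drive_tool", "data": {"commands": [{"dx":-0.07,"dy":0,"dz":1,"wx":0,"wy":0,"wz":0,"grip":87},{"dx":0,"dy":0,"dz":1,"wx":0,"wy":0,"wz":0,"grip":87},{"dx":0,"dy":0.9,"dz":0.055,"wx":0,"wy":0,"wz":0,"grip":87},{"dx":0,"dy":1,"dz":0,"wx":0,"wy":0,"wz":0,"grip":87},{"dx":0,"dy":0.1,"dz":0,"wx":0,"wy":0,"wz":0,"grip":87},{"dx":0,"dy":0,"dz":0,"wx":0,"wy":0,"wz":0,"grip":87},{"dx":0,"dy":0,"dz":0,"wx":0,"wy":0,"wz":0,"grip":87}]}}

```text
time_s: 16.0
position: [0.6201, 0.2937, 0.1391]
tcp_rot: [[1.0, 0.004, 0.009], [-0.009, 0.001, 1.0], [0.004, -1.0, 0.001]]
force: [-0.1, 0.9, 1.7]
opening: 1.0
```

```bash
python3 -c "
from h import *
go(.6186,.2925,.039)"
```

```text
t 16.0 pos [0.6201 0.2937 0.1391] phi -0.49 tilt [ 0.004 -1.     0.001] F [-0.1  0.9  1.7] open mm 87.0 q [16.  41.6 77.7  0.  60.4 16.5]
shift in units (dx,dy,dz) [-0.045  2.502 -0.033]
```

Call:
{"op": "drive_tool", "data": {"commands": [{"dx":-0.02,"dy":0.9,"dz":-0.02,"wx":0,"wy":0,"wz":0,"grip":87},{"dx":0,"dy":0.9,"dz":0,"wx":0,"wy":0,"wz":0,"grip":87},{"dx":0,"dy":0.68,"dz":0,"wx":0,"wy":0,"wz":0,"grip":87},{"dx":0,"dy":0,"dz":0,"wx":0,"wy":0,"wz":0,"grip":60},{"dx":0,"dy":0,"dz":0,"wx":0,"wy":0,"wz":0,"grip":50},{"dx":0,"dy":0,"dz":0,"wx":0,"wy":0,"wz":0,"grip":50},{"dx":0,"dy":0,"dz":0,"wx":0,"wy":0,"wz":0,"grip":50},{"dx":0,"dy":0,"dz":0,"wx":0,"wy":0,"wz":0,"grip":50}]}}

```text
time_s: 17.0
position: [0.6191, 0.2933, 0.0396]
tcp_rot: [[1.0, 0.004, 0.008], [-0.008, 0.001, 1.0], [0.004, -1.0, 0.001]]
force: [-0.7, 0.6, 5.9]
opening: 0.669
```

Call:
{"op": "drive_tool", "data": {"commands": [{"dx":0,"dy":-0.5,"dz":0,"wx":0,"wy":0,"wz":0,"grip":50},{"dx":0,"dy":-1,"dz":0,"wx":0,"wy":0,"wz":0,"grip":50},{"dx":0,"dy":-1,"dz":0,"wx":0,"wy":0,"wz":0,"grip":50},{"dx":0,"dy":-1,"dz":0,"wx":0,"wy":0.1175,"wz":0,"grip":50},{"dx":0,"dy":-1,"dz":0,"wx":0,"wy":0.1175,"wz":0,"grip":50},{"dx":0,"dy":-0.5,"dz":0,"wx":0,"wy":0.1175,"wz":0,"grip":50},{"dx":0,"dy":0,"dz":0,"wx":0,"wy":0.1175,"wz":0,"grip":50},{"dx":0,"dy":0,"dz":0,"wx":0,"wy":0,"wz":0,"grip":50}]}}

```text
time_s: 18.0
position: [0.6171, 0.2928, 0.2385]
tcp_rot: [[0.736, -0.0, 0.677], [-0.677, -0.0, 0.736], [-0.0, -1.0, -0.0]]
force: [-0.5, 0.1, -2.2]
opening: 0.671
```

Call:
{"op": "drive_tool", "data": {"commands": [{"dx":0.61,"dy":0,"dz":-0.985,"wx":0,"wy":0,"wz":0,"grip":50},{"dx":0.61,"dy":0,"dz":-0.985,"wx":0,"wy":0,"wz":0,"grip":50},{"dx":0.61,"dy":0,"dz":-0.985,"wx":0,"wy":0,"wz":0,"grip":50},{"dx":0.61,"dy":0,"dz":-0.985,"wx":0,"wy":0,"wz":0,"grip":50},{"dx":0.61,"dy":0,"dz":-0.985,"wx":0,"wy":0,"wz":0,"grip":50},{"dx":0.61,"dy":0,"dz":-0.985,"wx":0,"wy":0,"wz":0,"grip":50},{"dx":0.61,"dy":0,"dz":-0.985,"wx":0,"wy":0,"wz":0,"grip":50},{"dx":0.61,"dy":0,"dz":-0.985,"wx":0,"wy":0,"wz":0,"grip":50}]}}

```text
time_s: 19.0
position: [0.5462, -0.0722, 0.2376]
tcp_rot: [[0.737, -0.001, 0.676], [-0.676, 0.0, 0.737], [-0.001, -1.0, -0.0]]
force: [0.6, -0.6, -1.9]
opening: 0.677
```

Call:
{"op": "drive_tool", "data": {"commands": [{"dx":0,"dy":0,"dz":0,"wx":0,"wy":0,"wz":0,"grip":50},{"dx":0,"dy":0,"dz":0,"wx":0,"wy":0,"wz":0,"grip":50},{"dx":0,"dy":0,"dz":0,"wx":0,"wy":0,"wz":0,"grip":50}]}}

```text
time_s: 19.38
position: [0.5471, -0.0697, 0.2377]
tcp_rot: [[0.736, -0.0, 0.677], [-0.677, 0.001, 0.736], [-0.001, -1.0, 0.0]]
force: [-0.4, -0.0, -2.0]
opening: 0.676
```

```bash
python3 - <<'E'
from h import *
s,f=st(); p,d,K,T=look("wrist","w5")
cc,W=sect(p,d,K,T,(.6065,-.008),ztop=.106,tz=.086); go(cc[0],cc[1],.1345)
E
```

```text
t 19.38 pos [ 0.5471 -0.0697  0.2377] phi -42.6 tilt [-0.001 -1.     0.   ] F [-0.4 -0.  -2. ] open mm 58.8 q [-18.9  25.1  93.1   0.   61.8  23.7]
section 2328 z 0.1065 circ [ 0.6061 -0.0121  0.0251] bbox [ 0.6061 -0.0121] [0.059 0.058] tab (np.float64(147.4), np.int64(134), array([-0.035,  0.023]))
t 19.43 pos [ 0.5471 -0.0697  0.2377] phi -42.6 tilt [-0.001 -1.     0.   ] F [ 0.3  0.9 -0.6] open mm 58.3 q [-18.9  25.1  93.1   0.   61.8  23.7]
shift in units (dx,dy,dz) [0.111 2.579 2.058]
```

View pics/w5.png

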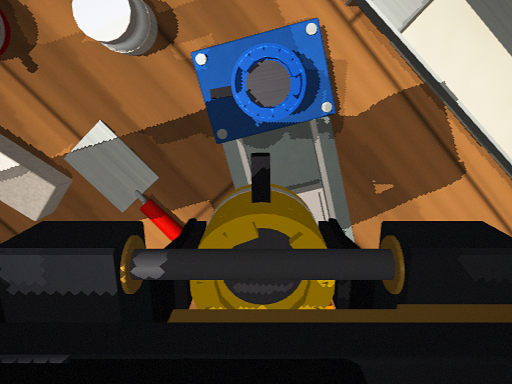

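View: blue section seated at (268,82) with its tab at (222,93); held yellow at (262,245), its tab pointing up the picture at (262,175), i.e. 47° in world as needed.

Call:
{"op": "drive_tool", "data": {"commands": [{"dx":0.1,"dy":0,"dz":0.7,"wx":0,"wy":0,"wz":0,"grip":50},{"dx":0,"dy":0,"dz":0.7,"wx":0,"wy":0,"wz":0,"grip":50},{"dx":0,"dy":0.3,"dz":0.7,"wx":0,"wy":0,"wz":0,"grip":50},{"dx":0,"dy":0.9,"dz":0,"wx":0,"wy":0.02,"wz":0,"grip":50},{"dx":0,"dy":0.8,"dz":0,"wx":0,"wy":0,"wz":0,"grip":50},{"dx":0,"dy":0.17,"dz":0,"wx":0,"wy":0,"wz":0,"grip":50},{"dx":0,"dy":0,"dz":0,"wx":0,"wy":0,"wz":0,"grip":50},{"dx":0,"dy":0,"dz":0,"wx":0,"wy":0,"wz":0,"grip":50}]}}

```text
time_s: 20.42
position: [0.6082, -0.0121, 0.1525]
tcp_rot: [[0.713, 0.003, 0.701], [-0.701, -0.001, 0.713], [0.003, -1.0, 0.002]]
force: [0.7, -0.2, -1.6]
opening: 0.675
```

Call:
{"op": "drive_tool", "data": {"commands": [{"dx":0,"dy":0,"dz":0,"wx":0,"wy":0,"wz":0,"grip":50}]}}

```text
time_s: 20.55
position: [0.6079, -0.0122, 0.1523]
tcp_rot: [[0.713, 0.003, 0.701], [-0.701, -0.001, 0.713], [0.002, -1.0, 0.001]]
force: [0.2, -0.5, -1.1]
opening: 0.676
```

Call:
{"op": "drive_tool", "data": {"commands": [{"dx":-0.04,"dy":0,"dz":0.01,"wx":0,"wy":0,"wz":0,"grip":50},{"dx":0,"dy":0.06,"dz":0,"wx":0,"wy":0,"wz":0,"grip":50},{"dx":0,"dy":0.06,"dz":0,"wx":0,"wy":0,"wz":0,"grip":50},{"dx":0,"dy":0.06,"dz":0,"wx":0,"wy":0,"wz":0,"grip":50},{"dx":0,"dy":0.06,"dz":0,"wx":0,"wy":0,"wz":0,"grip":50},{"dx":0,"dy":0.06,"dz":0,"wx":0,"wy":0,"wz":0,"grip":50},{"dx":0,"dy":0,"dz":0,"wx":0,"wy":0,"wz":0,"grip":50},{"dx":0,"dy":0,"dz":0,"wx":0,"wy":0,"wz":0,"grip":50}]}}

```text
time_s: 21.55
position: [0.6063, -0.0107, 0.139]
tcp_rot: [[0.713, 0.0, 0.701], [-0.701, -0.0, 0.713], [0.0, -1.0, 0.0]]
force: [1.2, -0.6, -1.2]
opening: 0.671
```

Inside with no resistance (6.5 mm below the lip). I lower the rest and release to let it seat.

Call:
{"op": "drive_tool", "data": {"commands": [{"dx":0,"dy":0.05,"dz":0,"wx":0,"wy":0,"wz":0,"grip":50},{"dx":0,"dy":0.05,"dz":0,"wx":0,"wy":0,"wz":0,"grip":50},{"dx":0,"dy":0.03,"dz":0,"wx":0,"wy":0,"wz":0,"grip":50},{"dx":0,"dy":0,"dz":0,"wx":0,"wy":0,"wz":0,"grip":50},{"dx":0,"dy":0,"dz":0,"wx":0,"wy":0,"wz":0,"grip":66},{"dx":0,"dy":0,"dz":0,"wx":0,"wy":0,"wz":0,"grip":66},{"dx":0,"dy":0,"dz":0,"wx":0,"wy":0,"wz":0,"grip":66}]}}

```text
time_s: 22.42
position: [0.6064, -0.0107, 0.134]
tcp_rot: [[0.713, 0.0, 0.701], [-0.701, -0.0, 0.713], [0.0, -1.0, 0.0]]
force: [0.2, -0.2, 0.2]
opening: 0.756
```

```bash
python3 - <<'E'
from h import *
s,f=st()
for n in("scene","side"):
    p,d,K,T=look(n); W=world(d,K,T); sect(p,d,K,T,(.6065,-.01),ztop=.155,tz=.135)
    for m,b,ce in blobs(p,"yellow"):
        w=W[m]; w=w[np.hypot(w[:,0]-.6065,w[:,1]+.01)<.035]
        if len(w)>30: print(n,len(w),"ztop",np.percentile(w[:,2],[50,80,95]).round(4))
E
```

```text
t 22.43 pos [ 0.6064 -0.0107  0.134 ] phi -44.55 tilt [ 0. -1.  0.] F [ 0.2 -0.2  0.2] open mm 65.8 q [-11.6  36.8  90.3  -0.   52.9  33. ]
section 147 z 0.154 circ [ 0.606  -0.0097  0.0277] bbox [ 0.6101 -0.0078] [0.066 0.066] tab (np.float64(46.4), np.int64(50), array([0.03 , 0.031]))
scene 269 ztop [0.1446 0.1539 0.1556]
section 82 z 0.1545 circ [ 0.6012 -0.0098  0.0298] bbox [ 0.6143 -0.0073] [0.058 0.064] tab (np.float64(51.3), np.int64(41), array([0.026, 0.033]))
side 131 ztop [0.1417 0.1535 0.1567]
```

Call:
{"op": "drive_tool", "data": {"commands": [{"dx":0,"dy":0,"dz":0,"wx":0,"wy":0,"wz":0,"grip":50},{"dx":0,"dy":0,"dz":0,"wx":0,"wy":0,"wz":0,"grip":50},{"dx":0,"dy":0,"dz":0,"wx":0,"wy":0,"wz":0,"grip":50},{"dx":-0.026,"dy":0,"dz":0.027,"wx":0,"wy":0,"wz":0,"grip":50},{"dx":0,"dy":0,"dz":0,"wx":0,"wy":0.1,"wz":0,"grip":50},{"dx":0,"dy":0,"dz":0,"wx":0,"wy":0.1,"wz":0,"grip":50},{"dx":0,"dy":0,"dz":0,"wx":0,"wy":0.1,"wz":0,"grip":50},{"dx":0,"dy":0,"dz":0,"wx":0,"wy":0.1,"wz":0,"grip":50}]}}

```text
time_s: 23.52
position: [0.6064, -0.009, 0.1338]
tcp_rot: [[0.159, 0.0, 0.987], [-0.987, 0.0, 0.159], [-0.0, -1.0, 0.0]]
force: [0.8, 0.0, 0.7]
opening: 0.671
```

Call:
{"op": "drive_tool", "data": {"commands": [{"dx":0,"dy":0,"dz":0,"wx":0,"wy":0.1,"wz":0,"grip":50},{"dx":0,"dy":0,"dz":0,"wx":0,"wy":0.1,"wz":0,"grip":50},{"dx":0,"dy":0,"dz":0,"wx":0,"wy":0.1,"wz":0,"grip":50},{"dx":0,"dy":0,"dz":0,"wx":0,"wy":0.1,"wz":0,"grip":50},{"dx":0,"dy":0,"dz":0,"wx":0,"wy":0.03,"wz":0,"grip":50},{"dx":0,"dy":0,"dz":0,"wx":0,"wy":0.03,"wz":0,"grip":50},{"dx":0,"dy":0,"dz":0,"wx":0,"wy":0,"wz":0,"grip":50}]}}

```text
time_s: 24.4
position: [0.6071, -0.0097, 0.1339]
tcp_rot: [[-0.528, 0.002, 0.849], [-0.849, -0.001, -0.528], [-0.0, -1.0, 0.002]]
force: [2.0, -1.9, -0.4]
opening: 0.675
```

```bash
python3 - <<'E'
from h import *
s,f=st();print(s["moment"])
E
```

```text
t 24.4 pos [ 0.6071 -0.0097  0.1339] phi -121.9 tilt [-0.    -1.     0.002] F [ 2.  -1.9 -0.4] open mm 58.7 q [-1.140e+01  3.690e+01  9.020e+01 -1.000e-01  5.280e+01  1.105e+02]
[-0.43517782 -0.1147432   0.0360867 ]
```

Call:
{"op": "drive_tool", "data": {"commands": [{"dx":0,"dy":0,"dz":0,"wx":0,"wy":0.03,"wz":0,"grip":50},{"dx":0,"dy":0,"dz":0,"wx":0,"wy":0.03,"wz":0,"grip":50},{"dx":0,"dy":0,"dz":0,"wx":0,"wy":0,"wz":0,"grip":50}]}}

```text
time_s: 24.78
position: [0.6077, -0.01, 0.1342]
tcp_rot: [[-0.605, 0.003, 0.796], [-0.796, -0.002, -0.605], [-0.001, -1.0, 0.004]]
force: [3.1, -3.3, -0.5]
opening: 0.668
```

```bash
python3 - <<'E'
from h import *
s,f=st();print(s["moment"])
E
```

```text
t 24.77 pos [ 0.6077 -0.01    0.1342] phi -127.22 tilt [-0.001 -1.     0.004] F [ 3.1 -3.3 -0.5] open mm 58.1 q [-1.140e+01  3.690e+01  9.020e+01 -1.000e-01  5.270e+01  1.158e+02]
[-0.64501178 -0.41513676  0.22553533]
```

Call:
{"op": "drive_tool", "data": {"commands": [{"dx":0,"dy":0,"dz":0,"wx":0,"wy":0,"wz":0,"grip":87},{"dx":0,"dy":0,"dz":0,"wx":0,"wy":0,"wz":0,"grip":87},{"dx":0,"dy":0,"dz":0,"wx":0,"wy":0,"wz":0,"grip":87},{"dx":0,"dy":-0.8,"dz":0,"wx":0,"wy":0,"wz":0,"grip":87},{"dx":0,"dy":-1,"dz":0,"wx":0,"wy":0,"wz":0,"grip":87},{"dx":0,"dy":-0.8,"dz":0,"wx":0,"wy":-0.11,"wz":0,"grip":87},{"dx":0,"dy":0,"dz":0,"wx":0,"wy":-0.11,"wz":0,"grip":87},{"dx":0,"dy":0,"dz":0,"wx":0,"wy":-0.11,"wz":0,"grip":87}]}}

```text
time_s: 25.78
position: [0.606, -0.0088, 0.2384]
tcp_rot: [[-0.127, 0.0, 0.992], [-0.992, 0.0, -0.127], [-0.0, -1.0, 0.0]]
force: [-1.7, 0.7, -0.0]
opening: 1.0
```

Call:
{"op": "drive_tool", "data": {"commands": [{"dx":0,"dy":0,"dz":0,"wx":0,"wy":-0.11,"wz":0,"grip":87},{"dx":0,"dy":0,"dz":0,"wx":0,"wy":-0.11,"wz":0,"grip":87},{"dx":0,"dy":0,"dz":0,"wx":0,"wy":-0.11,"wz":0,"grip":87},{"dx":0,"dy":0,"dz":0,"wx":0,"wy":-0.11,"wz":0,"grip":87},{"dx":0,"dy":0,"dz":0,"wx":0,"wy":-0.11,"wz":0,"grip":87},{"dx":0,"dy":0,"dz":0,"wx":0,"wy":-0.11,"wz":0,"grip":87},{"dx":0,"dy":0,"dz":0,"wx":0,"wy":-0.11,"wz":0,"grip":87},{"dx":0,"dy":0,"dz":0,"wx":0,"wy":0,"wz":0,"grip":0}]}}

```text
time_s: 26.78
position: [0.6058, -0.0088, 0.2376]
tcp_rot: [[0.879, -0.001, 0.476], [-0.476, 0.0, 0.879], [-0.001, -1.0, -0.0]]
force: [-0.3, -0.1, -0.4]
opening: 0.95
```

Call:
{"op": "drive_tool", "data": {"commands": [{"dx":0,"dy":0,"dz":-0.99,"wx":0,"wy":0,"wz":0,"grip":0},{"dx":0,"dy":0,"dz":-0.99,"wx":0,"wy":0,"wz":0,"grip":0},{"dx":0,"dy":0,"dz":-0.99,"wx":0,"wy":0,"wz":0,"grip":0},{"dx":0,"dy":0,"dz":-0.99,"wx":0,"wy":0,"wz":0,"grip":0},{"dx":0,"dy":0,"dz":-0.99,"wx":0,"wy":0,"wz":0,"grip":0},{"dx":0,"dy":0,"dz":-0.99,"wx":0,"wy":0,"wz":0,"grip":0},{"dx":0,"dy":0,"dz":-0.99,"wx":0,"wy":0,"wz":0,"grip":0},{"dx":0,"dy":0,"dz":-0.99,"wx":0,"wy":0,"wz":0,"grip":0}]}}

```text
time_s: 27.78
position: [0.4551, -0.2888, 0.2378]
tcp_rot: [[0.879, 0.0, 0.478], [-0.478, 0.0, 0.879], [-0.0, -1.0, 0.0]]
force: [0.3, -0.0, 0.6]
opening: 0.06
```

Call:
{"op": "drive_tool", "data": {"commands": [{"dx":0,"dy":0,"dz":0,"wx":0,"wy":0,"wz":0,"grip":0},{"dx":0,"dy":0,"dz":0,"wx":0,"wy":0,"wz":0,"grip":0},{"dx":0,"dy":0,"dz":0,"wx":0,"wy":0,"wz":0,"grip":0}]}}

```text
time_s: 28.15
position: [0.4562, -0.2868, 0.2377]
tcp_rot: [[0.88, -0.0, 0.474], [-0.474, 0.001, 0.88], [-0.0, -1.0, 0.0]]
force: [0.8, 0.3, -0.0]
opening: 0.006
```

```bash
python3 - <<'E'
from h import *
s,f=st(); p,d,K,T=look("wrist","w6"); W=world(d,K,T)
R=np.array([[.88,-.475],[.475,.88]]); S=lambda w:(w[:,:2]-[.606,-.0085])@R.T
for m,b,ce in blobs(p,"orange",100):
    w=W[m]; t=S(w); print("orange",ce.round(0),len(w),w.mean(0).round(3),"stand xy min",t.min(0).round(3),"max",t.max(0).round(3)); k=w[:,2]>.026
    if k.sum()>10: print("  tab top mean",S(w[k]).mean(0).round(4),w[k][:,2].mean().round(4),k.sum(),S(w[k]).min(0).round(4),S(w[k]).max(0).round(4))
for n in("scene","side"):
    p,d,K,T=look(n,n+"_c"); sect(p,d,K,T,(.6065,-.01),ztop=.155,tz=.135); W=world(d,K,T)
    sel=(W[...,2]>.06)&(W[...,2]<.08); t=S(W[sel]); k=(t[:,1]>-.4)&(t[:,1]<.2)&(t[:,0]>.06)&(t[:,0]<.25)
    print("trough rim stand-x min",np.percentile(t[k][:,0],[1,5]),np.percentile(t[k][:,1],[1,99]),k.sum())
E
```

```text
t 28.15 pos [ 0.4562 -0.2868  0.2377] phi -28.31 tilt [-0. -1.  0.] F [ 0.8  0.3 -0. ] open mm 0.5 q [-44.1  24.1  94.9   0.   61.  -15.8]
orange [263.  88.] 1465 [nan nan nan] stand xy min [nan nan] max [nan nan]
  tab top mean [ 0.0003 -0.268 ] 0.0327 194 [-0.0166 -0.2706] [ 0.0165 -0.2653]
section 166 z 0.1538 circ [ 0.6077 -0.0073  0.0255] bbox [ 0.6063 -0.0085] [0.06  0.062] tab (np.float64(-35.4), np.int64(21), array([ 0.035, -0.025]))
trough rim stand-x min [0.09435696 0.10264427] [-0.31831077  0.19279214] 549
section 190 z 0.1548 circ [ 0.6065 -0.007   0.0259] bbox [ 0.6067 -0.0081] [0.059 0.063] tab None
trough rim stand-x min [0.09353103 0.10593712] [-0.36266419  0.18573272] 465
```

View pics/w6.png

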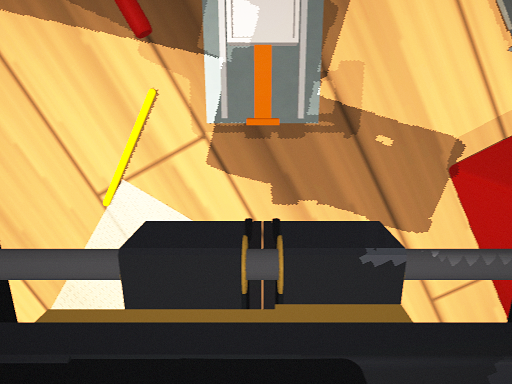

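View: orange tab at (263,121) dead ahead at stand (0,-0.271), tray at (262,20); pencil (130,145) and the red box (490,190) are clear. Checking trough clearance for the gripper body.

```bash
python3 - <<'E'
from h import *
R=np.array([[.88,-.475],[.475,.88]])
p,d,K,T=look("scene"); W=world(d,K,T); sel=(W[...,2]>.05)&(W[...,2]<.3); t=(W[sel][:,:2]-[.606,-.0085])@R.T; z=W[sel][:,2]
for y in np.arange(-.4,.1,.04):
    k=(abs(t[:,1]-y)<.02)&(t[:,0]>.05)&(t[:,0]<.3)
    if k.sum(): print(round(y,2),k.sum(),np.sort(t[k][:,0])[:5].round(3),"zmax",z[k].max().round(3))
E
```

```text
-0.4 60 [0.256 0.257 0.258 0.261 0.261] zmax 0.183
-0.36 107 [0.232 0.234 0.239 0.239 0.241] zmax 0.183
-0.32 570 [0.078 0.078 0.078 0.213 0.213] zmax 0.298
-0.28 585 [0.05  0.053 0.054 0.056 0.057] zmax 0.3
-0.2 67 [0.24  0.243 0.245 0.246 0.246] zmax 0.075
-0.16 109 [0.215 0.218 0.218 0.219 0.222] zmax 0.076
-0.12 59 [0.191 0.194 0.194 0.195 0.196] zmax 0.075
-0.08 68 [0.165 0.166 0.168 0.168 0.169] zmax 0.076
-0.04 81 [0.14  0.143 0.144 0.144 0.144] zmax 0.076
-0.0 85 [0.114 0.115 0.116 0.117 0.117] zmax 0.075
0.04 84 [0.091 0.091 0.092 0.094 0.094] zmax 0.074
0.08 185 [0.099 0.1   0.101 0.101 0.102] zmax 0.076
```

Call:
{"op": "drive_tool", "data": {"commands": [{"dx":0,"dy":1,"dz":0,"wx":0,"wy":0,"wz":0,"grip":0},{"dx":0,"dy":1,"dz":0,"wx":0,"wy":0,"wz":0,"grip":0},{"dx":0,"dy":1,"dz":0,"wx":0,"wy":0,"wz":0,"grip":0},{"dx":0,"dy":1,"dz":0,"wx":0,"wy":0,"wz":0,"grip":0},{"dx":0,"dy":0.8,"dz":0,"wx":0.111,"wy":0,"wz":0,"grip":0},{"dx":0,"dy":0,"dz":0,"wx":0.111,"wy":0,"wz":0,"grip":0},{"dx":0,"dy":0,"dz":0,"wx":0.111,"wy":0,"wz":0,"grip":0},{"dx":0,"dy":0,"dz":0,"wx":0,"wy":0,"wz":0,"grip":0}]}}

```text
time_s: 29.35
position: [0.455, -0.2903, 0.0457]
tcp_rot: [[0.878, 0.234, 0.417], [-0.478, 0.433, 0.764], [-0.002, -0.871, 0.492]]
force: [0.6, 0.5, -0.1]
opening: 0.004
```

Call:
{"op": "drive_tool", "data": {"commands": [{"dx":0,"dy":0,"dz":0,"wx":0,"wy":0,"wz":0,"grip":0},{"dx":0,"dy":0,"dz":0,"wx":0,"wy":0,"wz":0,"grip":0}]}}

```text
time_s: 29.6
position: [0.4562, -0.2864, 0.0476]
tcp_rot: [[0.881, 0.232, 0.412], [-0.472, 0.434, 0.767], [-0.001, -0.871, 0.492]]
force: [-0.1, 1.1, 0.1]
opening: 0.01
```

```bash
python3 - <<'E'
from h import *
s,f=st(); a=.475;g=s["position"][:2]-[.606,-.0085]; print("stand x,y",(.88*g[0]-a*g[1]).round(4),(a*g[0]+.88*g[1]).round(4),s["tcp_rot"].round(3))
y=-.132; go(.606+a*y,-.0085+.88*y,.034)
E
```

```text
t 29.6 pos [ 0.4562 -0.2864  0.0476] phi -28.19 tilt [-0.001 -0.871  0.492] F [-0.1  1.1  0.1] open mm 0.9 q [-57.7  46.2  98.9  31.5  54.9 -52.4]
stand x,y 0.0001 -0.3157 [[ 0.881  0.232  0.412]
 [-0.472  0.434  0.767]
 [-0.001 -0.871  0.492]]
t 29.6 pos [ 0.4562 -0.2864  0.0476] phi -28.19 tilt [-0.001 -0.871  0.492] F [-0.1  1.1  0.1] open mm 0.9 q [-57.7  46.2  98.9  31.5  54.9 -52.4]
shift in units (dx,dy,dz) [0.011 2.555 3.83 ]
```

Call:
{"op": "drive_tool", "data": {"commands": [{"dx":0,"dy":0.27,"dz":-0.15,"wx":0,"wy":0,"wz":0,"grip":0},{"dx":0,"dy":0.245,"dz":0.435,"wx":0,"wy":0,"wz":0,"grip":0},{"dx":0,"dy":0.245,"dz":0.435,"wx":0,"wy":0,"wz":0,"grip":0},{"dx":0,"dy":0.245,"dz":0.435,"wx":0,"wy":0,"wz":0,"grip":0},{"dx":0,"dy":0.245,"dz":0.435,"wx":0,"wy":0,"wz":0,"grip":0},{"dx":0,"dy":0.245,"dz":0.435,"wx":0,"wy":0,"wz":0,"grip":0},{"dx":0,"dy":0.245,"dz":0.435,"wx":0,"wy":0,"wz":0,"grip":0},{"dx":0,"dy":0.245,"dz":0.435,"wx":0,"wy":0,"wz":0,"grip":0}]}}

```text
time_s: 30.6
position: [0.5226, -0.1634, 0.035]
tcp_rot: [[0.88, 0.233, 0.413], [-0.474, 0.435, 0.765], [-0.001, -0.87, 0.493]]
force: [0.1, -1.3, 0.0]
opening: 0.007
```

```bash
python3 - <<'E'
from h import *
s,f=st(); a=.475;g=s["position"][:2]-[.606,-.0085]; print("stand x,y",(.88*g[0]-a*g[1]).round(4),(a*g[0]+.88*g[1]).round(4))
y=-.132; go(.606+a*y,-.0085+.88*y,.034)
E
```

```text
t 30.6 pos [ 0.5226 -0.1634  0.035 ] phi -28.32 tilt [-0.001 -0.87   0.493] F [ 0.1 -1.3  0. ] open mm 0.6 q [-44.   46.7 102.9  40.5  46.9 -48.1]
stand x,y 0.0002 -0.1759
t 30.6 pos [ 0.5226 -0.1634  0.035 ] phi -28.32 tilt [-0.001 -0.87   0.493] F [ 0.1 -1.3  0. ] open mm 0.6 q [-44.   46.7 102.9  40.5  46.9 -48.1]
shift in units (dx,dy,dz) [-0.005  0.564  0.943]
```

Call:
{"op": "drive_tool", "data": {"commands": [{"dx":0,"dy":0.123,"dz":0.217,"wx":0,"wy":0,"wz":0,"grip":0},{"dx":0,"dy":0.123,"dz":0.217,"wx":0,"wy":0,"wz":0,"grip":0},{"dx":0,"dy":0.123,"dz":0.217,"wx":0,"wy":0,"wz":0,"grip":0},{"dx":0,"dy":0.098,"dz":0.173,"wx":0,"wy":0,"wz":0,"grip":0},{"dx":0,"dy":0.02,"dz":0.035,"wx":0,"wy":0,"wz":0,"grip":0},{"dx":0,"dy":0.02,"dz":0.035,"wx":0,"wy":0,"wz":0,"grip":0},{"dx":0,"dy":0.02,"dz":0.035,"wx":0,"wy":0,"wz":0,"grip":0},{"dx":0,"dy":0,"dz":0,"wx":0,"wy":0,"wz":0,"grip":0}]}}

```text
time_s: 31.6
position: [0.5424, -0.1272, 0.0351]
tcp_rot: [[0.88, 0.233, 0.413], [-0.475, 0.435, 0.765], [-0.001, -0.87, 0.493]]
force: [-0.5, -1.9, 0.4]
opening: 0.004
```

Call:
{"op": "drive_tool", "data": {"commands": [{"dx":0,"dy":0.02,"dz":0.035,"wx":0,"wy":0,"wz":0,"grip":0},{"dx":0,"dy":0.02,"dz":0.035,"wx":0,"wy":0,"wz":0,"grip":0},{"dx":0,"dy":0,"dz":0,"wx":0,"wy":0,"wz":0,"grip":0}]}}

```text
time_s: 31.98
position: [0.5433, -0.1258, 0.035]
tcp_rot: [[0.881, 0.233, 0.413], [-0.474, 0.432, 0.767], [0.0, -0.871, 0.491]]
force: [-5.2, -6.9, 3.6]
opening: 0.005
```

Call:
{"op": "drive_tool", "data": {"commands": [{"dx":0,"dy":0.02,"dz":0.035,"wx":0,"wy":0,"wz":0,"grip":0},{"dx":0,"dy":0.02,"dz":0.035,"wx":0,"wy":0,"wz":0,"grip":0},{"dx":0,"dy":0,"dz":0,"wx":0,"wy":0,"wz":0,"grip":0}]}}

```text
time_s: 32.35
position: [0.5437, -0.1254, 0.035]
tcp_rot: [[0.881, 0.232, 0.412], [-0.473, 0.428, 0.77], [0.002, -0.874, 0.486]]
force: [-14.1, -16.4, 9.3]
opening: 0.007
```

Call:
{"op": "drive_tool", "data": {"commands": [{"dx":0,"dy":-0.1,"dz":-0.17,"wx":0,"wy":0,"wz":0,"grip":0},{"dx":0,"dy":-0.245,"dz":-0.435,"wx":0,"wy":0,"wz":0,"grip":0},{"dx":0,"dy":-0.49,"dz":-0.87,"wx":0,"wy":0,"wz":0,"grip":0},{"dx":0,"dy":-0.49,"dz":-0.87,"wx":0,"wy":0,"wz":0,"grip":0},{"dx":0,"dy":-0.87,"dz":0.49,"wx":-0.111,"wy":0,"wz":0,"grip":0},{"dx":0,"dy":0,"dz":0,"wx":-0.111,"wy":0,"wz":0,"grip":0},{"dx":0,"dy":-1,"dz":0,"wx":-0.111,"wy":0,"wz":0,"grip":0},{"dx":0,"dy":-1,"dz":0,"wx":0,"wy":0,"wz":0,"grip":0}]}}

```text
time_s: 33.35
position: [0.4911, -0.2202, 0.1548]
tcp_rot: [[0.882, -0.007, 0.471], [-0.471, -0.006, 0.882], [-0.004, -1.0, -0.009]]
force: [2.2, 0.1, -0.2]
opening: 0.006
```

Call:
{"op": "drive_tool", "data": {"commands": [{"dx":0,"dy":-1,"dz":0,"wx":0,"wy":0,"wz":0,"grip":0},{"dx":0,"dy":0,"dz":0,"wx":0,"wy":0,"wz":0,"grip":0},{"dx":0,"dy":0,"dz":0,"wx":0,"wy":0,"wz":0,"grip":0},{"dx":0,"dy":0,"dz":0,"wx":0,"wy":0,"wz":0,"grip":0}]}}

```text
time_s: 33.85
position: [0.4904, -0.2214, 0.1926]
tcp_rot: [[0.88, -0.008, 0.475], [-0.475, -0.003, 0.88], [-0.005, -1.0, -0.006]]
force: [0.1, 0.7, -0.5]
opening: 0.005
```

```bash
python3 - <<'E'
from h import *
s,f=st(); R=np.array([[.88,-.475],[.475,.88]]); S=lambda w:(w[...,:2]-[.606,-.0085])@R.T
p,d,K,T=look("wrist","w7"); W=world(d,K,T)
for m,b,ce in blobs(p,"orange",60):
    w=W[m]; k=w[:,2]>.026
    if k.sum()>10: print("tab top",S(w[k]).mean(0).round(4),S(w[k]).min(0).round(4),S(w[k]).max(0).round(4))
cc,_=sect(p,d,K,T,(.6065,-.01),ztop=.155,tz=.135); print("stand xy",S(cc).round(4))
ims=[]
for n in("scene","side"):
    p,d,K,T=look(n); W=world(d,K,T)
    for c,zt,nm in(((.6065,-.008),.155,"coarse"),((.432,.231),.061,"spare")): 
        cc,_=sect(p,d,K,T,c,ztop=zt,tz=zt-.02); print(n,nm,S(cc).round(4))
    t=tabang(p,W,np.array([.6065,-.0085]),.074,.098); print("fine tab",t,"coarse tab",tabang(p,W,np.array([.6065,-.0078]),.122,.148))
    u,v=proj((.59,-.03,.06),K,T).astype(int); ims.append(cv2.resize(p[max(0,v-70):v+60,u-80:u+80,::-1],(400,325),interpolation=cv2.INTER_CUBIC))
cv2.imwrite("pics/end.png",np.hstack(ims))
E
```

```text
t 33.85 pos [ 0.4904 -0.2214  0.1926] phi -28.36 tilt [-0.005 -1.    -0.006] F [ 0.1  0.7 -0.5] open mm 0.4 q [-36.   27.7  97.4  -0.5  55.1  -7.3]
tab top [ 0.001  -0.1124] [-0.0159 -0.1154] [ 0.0173 -0.1087]
  return np.nanmean(a, axis, out=out, keepdims=keepdims)
Traceback (most recent call last):
  File "h.py", line 40, in sect
    t=W[(r<.042)&(abs(W[...,2]-ztop)<.006)]; cc=circ(t[:,:2])
                                                ~~~~^^^^^^^^^
  File "h.py", line 22, in circ
    s=least_squares(f,[*c,.03] if r is None else c,loss="soft_l1",f_scale=.002); return s.x
ValueError: Initial guess is outside of provided bounds
```

View pics/w7.png

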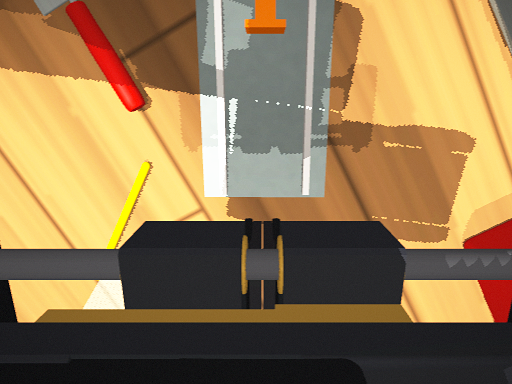

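The wrist view shows the tab at (265,27), outer face at stand y -0.115, so the tray is home. I take the final check of the sections with the fixed cameras.

```bash
python3 - <<'E'
from h import *
R=np.array([[.88,-.475],[.475,.88]]); S=lambda w:(w[...,:2]-[.606,-.0085])@R.T
ims=[]
for n in("scene","side"):
    p,d,K,T=look(n); W=world(d,K,T)
    for c,zt,nm in(((.6065,-.008),.155,"coarse"),((.432,.231),.061,"spare")): 
        print(nm,end=" "); sect(p,d,K,T,c,ztop=zt,tz=zt-.02)
    print("fine tab",tabang(p,W,np.array([.6065,-.0085]),.074,.098),"coarse tab",tabang(p,W,np.array([.6065,-.0078]),.122,.148))
    b=[W[m][np.hypot(W[m][:,0]-.6065,W[m][:,1]+.008)<.036] for m,_,_ in blobs(p,"blue")]
    for w in b:
        w=w[(w[:,2]>.062)&(w[:,2]<.103)]
        if len(w)>20: print("fine body circle r=29.5",circ(w[:,:2],.0295).round(4),"plain zmax",w[:,2].max().round(4))
    b=[W[m][np.hypot(W[m][:,0]-.6065,W[m][:,1]+.008)<.036] for m,_,_ in blobs(p,"yellow")]
    for w in b:
        w=w[(w[:,2]>.111)&(w[:,2]<.15)]
        if len(w)>20: print("coarse body circle",circ(w[:,:2],.0295).round(4))
    u,v=proj((.59,-.03,.08),K,T).astype(int); ims.append(cv2.resize(p[max(0,v-55):v+55,u-68:u+68,::-1],(400,325),interpolation=cv2.INTER_CUBIC))
cv2.imwrite("pics/end.png",np.hstack(ims))
E
```

```text
coarse section 168 z 0.1536 circ [ 0.6077 -0.0071  0.0255] bbox [ 0.607 -0.008] [0.059 0.06 ] tab (np.float64(-33.2), np.int64(23), array([ 0.035, -0.023]))
spare section 170 z 0.0597 circ [0.433  0.2302 0.0258] bbox [0.4328 0.2298] [0.06  0.058] tab (np.float64(-98.6), np.int64(4), array([-0.007, -0.046]))
fine tab (np.float64(145.6), np.int64(15), array([-0.034,  0.023])) coarse tab (np.float64(-32.2), np.int64(25), array([ 0.036, -0.022]))
fine body circle r=29.5 [ 0.6062 -0.0104] plain zmax 0.1025
coarse body circle [ 0.6071 -0.0086]
coarse section 191 z 0.1549 circ [ 0.6064 -0.0065  0.0257] bbox [ 0.6068 -0.0072] [0.058 0.06 ] tab None
spare section 241 z 0.0614 circ [0.431  0.2302 0.0258] bbox [0.4314 0.2285] [0.058 0.063] tab None
fine tab (np.float64(143.5), np.int64(8), array([-0.035,  0.026])) coarse tab None
fine body circle r=29.5 [ 0.6061 -0.011 ] plain zmax 0.1009
coarse body circle [ 0.6067 -0.0084]
```

View pics/end.png

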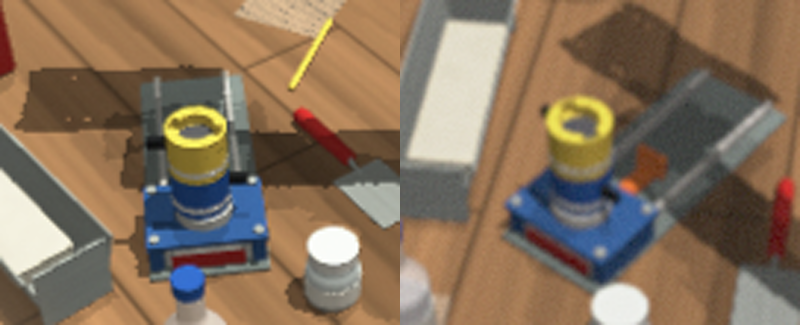

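```bash
python3 -c "
from rig import workorder
print(workorder.hand_in())"
```

```text
the job is handed in; nothing more can be done
None
```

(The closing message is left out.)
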